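# Find the tight stretch of a column slide, back off and set the rail stop

## Robot

A 6-joint arm with a two-finger parallel gripper is mounted at the origin on the work surface. World frame = base frame: x ahead of the robot, y to its left, z up, the work surface at z = 0. Lengths are in m, angles in rad, forces in N, time in s.
With the tool pointing down it reaches from about 0.4 to 0.825 m from the base axis. Payload 7 kg.
Tool frame: the origin (TCP) lies on the mounting face of the last link; the fingertips stand 173 mm ahead of it and the grasp point (between the pads) lies 155 mm ahead of it; z points along the fingers, y is the line along which they close (so a half turn about z gives the same grasp; the last joint's range is limited). The gripper opens to 85 mm and grips with 20 to 120 N. Pads are 22 mm wide; open, the fingers measure 114 mm over their backs; the gripper's body (76 mm by 85 mm) begins 54 mm behind the grasp point. The pads swing forward as they close: fully open they stand 13 mm farther back than shut.
Start: joints at [1.507, 0.359, 0.012, 0, -1.224, -0.288], TCP at [0.233, 0.634, 0.405] pointing down, gripper open.
Joint ranges: [-3.07, 3.07], [-1.43, 2.12], [-1.02, 1.25], [-3.03, 1.67], [-3.05, -0], [-3.03, 3.03]. Speed limits (rad/s): [2.39, 2.39, 3.01, 3.14, 3.14, 3.14].

## Interface

Orientations are given as a unit quaternion [x, y, z, w].
In Python, from plant import sensors, viewer, robot, nets gives the robot as it stands.
- The arm moves only by the shell command python3 -m creep 'ROWS'. ROWS is text: rows parted by semicolons, each of 7 numbers parted by spaces: the gripper command: -1 is shut, 1 is fully open, values between are in proportion, then the shift along the tool's x, y, z each as a share of 40 mm, from -1 to 1, then the turn, a rotation vector about the tool's x, y, z each as a share of 0.12 rad, from -1 to 1. A call has 1 to 20 rows; each row shifts and turns the commanded pose from where the row before left it, along the tool's axes as they then stand; what a row does not reach is not made up. A row lasts 1/12 s, in which the tool goes at most 41.7 mm and 7.16 degrees, less where a joint would pass 70% of its speed; a pose out of reach is approached as far as the arm can. A call with a number of a shift or a turn outside -1 to 1 is refused whole. A call with a gripper value outside its range is refused whole. The fingers move at their own pace and stop on an object; the grip force is fixed at half the most. Time passes only in rows, so rows that do not move let the fingers close. It gives the time, the measured TCP pose, the force, the opening and the grip force at its end, in the units of the state.
- sensors.get_obs(): the state, without advancing time (a new reading comes with each control period).
- viewer.grab_frame(name): name is "side" or "top"; returns the picture (384x512x3 uint8, red, green, blue); there is no depth.
- viewer.get_calibration(name): a dict with "fov_y" (degrees; the focal length in pixels is half the picture's height over the tangent of half this angle, whatever the lens; pixels are square), "cx", "cy" (the principal point, pixels), "R" (3x3) and "t" (3): a world point X has camera coordinates R X + t. Camera axes: x right, y down, z forward; pixel columns grow to the right and rows downward; lengths in m; the calibration is good to about 2 mm. A picture is of the moment at which its call begins. get_calibration takes no time and is no camera call.
- robot.sign_off(): hands the job in; it is judged then, once.
Trained networks look in the newest picture that a camera, given by its name, has taken for a name from the list of things; names that differ only in an ending like _2 or _b are one class to them, and where a whole thing is asked for, a point or a joint stands for the part that bears it (a point fixed in the world has none). Each returns a list of dicts, best first, with "conf" (0 to 1); they miss things now and then, are a little off and sometimes report something else, mostly with a low value. They report only what shows in the picture. A call takes as long as a camera call.
- nets.regions_of(camera, query): "pixels" (384x512 bool, what is visible of it) and "bbox" ([centre column, centre row, width, height] as shares, 0 to 1, of the picture: columns of its width, rows of its height, round what is visible of it).
- nets.mark_of(camera, query): "xy" ([column, row] as shares, 0 to 1, of the picture: columns of its width, rows of its height: a listed point, or the origin of a listed thing).
The state is a dict: "time": time; "q": joint angles; "joint_velocities": joint speeds; "joint_efforts": joint torques, N m; "position": TCP position; "ee_rot": TCP orientation; "force": force on the tool from outside, world axes, zero at the start; "torque": the same for the moment, N m; "width": finger opening in m; "gripper_force": force on a finger pad.
Only numpy, scipy, OpenCV 4.12 (cv2) and the standard library are available. Lean on these libraries where they do the work, as an engineer would, in place of code of your own. Each camera call takes 0.05 s, during which the arm holds its last target. There are 200 camera calls.

## Task

The carriage with the glass column binds somewhere along its rail on the way towards the rail stop. Slide it gently that way until you feel it start to bind, without forcing it into the tight stretch, then draw it back so it stands free about 15 mm short of where the binding starts. Finally slide the rail stop gently up until it touches the carriage, so nobody can run it in there again, and leave the things around the rail alone.

Things in the scene. Friction and masses are not known exactly. Their poses are not given: they have to be found in the camera images.
- rail: Linear slide fixed to the bench: aluminium profile 600 mm long, 90 mm wide, two steel guides on top, dark cross feet, black end plates 66 mm high. Origin: bench level, middle of the rail. y runs along it from the carriage's end to the stop's end, x across it away from the robot, z up. A bend inside its slot (tight_lip, starting at tight_stretch) binds the carriage; nothing shows or reports where.
- carriage: Sliding carriage: aluminium plate, 90 mm along the rail, 160 mm across, top 90 mm above the bench, on bearing blocks; black push handle on the robot's side, glass column on a rod (290 mm high) on the far side, 57 mm beyond the origin in x. Up to 1 kg. Slides along the rail's y, stays where left. Origin: rail axis, bench level, middle of the plate. Starts 100 to 180 mm short of the rail's middle.
- carriage_handle (a point): Middle of the push handle, to be grasped from above: upright cylinder, diameter 24 mm, from 90 to 140 mm above the bench; point 115 mm up, at carriage x = -45, y = 0 mm. Running free the carriage drags 2 N, a little more when fast. It starts to bind with its origin 40 mm before to 60 mm past the rail's middle; from there the drag grows by about 1 N per mm. Over 13 mm in is forcing it.
- carriage_face (a point): On the carriage plate's edge face that looks towards the stop, 85 mm above the bench, at x = -45 mm, y = 45 mm of the carriage. The stop meets this face.
- stop: Rail stop: a steel block, 40 mm along the rail, 44 mm across and up to 90 mm above the bench, on the guide nearest the robot, with an upright black knob. It slides along the rail's y axis against a friction brake of 3 N and stays where it is left; the tight stretch does not bind it. Origin: on the rail's axis, at bench level, middle of the block's length; axes as the rail's. It starts 200 to 250 mm beyond the rail's middle.
- stop_handle (a point): Middle of the stop's knob: an upright black cylinder 20 mm in diameter, 50 mm tall, from 90 to 140 mm above the bench; this point is 115 mm above the bench, at x = -45 mm, y = 4 mm of the stop. Grasp it from above.
- stop_face (a point): On the stop block's face that looks towards the carriage, 85 mm above the bench, at x = -45 mm, y = -20 mm of the stop. Pushed on against the free carriage it would shove it along.
- amber_bottle: Bystander: amber glass bottle, 64 mm in diameter, 150 mm tall, on the bench beyond the rail. Origin: centre of its underside.
- beaker: Bystander: glass beaker, 68 mm in diameter, 85 mm tall, on the bench beyond the rail. Origin: centre of its underside.
- pinch_clamp: Bystander: steel glass-joint pinch clamp, 90 mm long, 14 mm wide, 34 mm high, lying on the bench between the robot and the rail. Origin: centre of its underside.

How it is judged:
By the outcome, as a careful person would: the job done as asked, in the order asked, and still so for the second after the job is handed in, with the robot touching nothing.
It also fails if it takes over 61 s, if anything falls off the work surface, if the arm or the gripper's body presses on something with over 40 N, if the wrist force passes 120 N, or if a joint passes its speed limit or range.

## Working session

There is one attempt and no reset: what is moved stays moved. The work goes in short steps, Python scripts to look and compute and a shell command to move; the robot and the scene stay as the last step left them, time stands still between calls to the robot, and variables do not carry over. Pictures are saved under pics/ and viewed, at most 10 in all, crops included, and the job is handed in when it is done.

```bash
mkdir -p pics; ls
cat > h.py <<'E'
from plant import sensors, viewer, robot, nets
import numpy as np, cv2
def ray(cam,uv):
    c=viewer.get_calibration(cam); f=192/np.tan(np.radians(c['fov_y'])/2)
    R=np.array(c['R']);t=np.array(c['t'])
    d=R.T@np.array([(uv[0]-c['cx'])/f,(uv[1]-c['cy'])/f,1]); return -R.T@t,d
def atz(cam,uv,z):
    o,d=ray(cam,uv); return o+d*(z-o[2])/d[2]
def proj(cam,X):
    c=viewer.get_calibration(cam); f=192/np.tan(np.radians(c['fov_y'])/2)
    p=np.array(c['R'])@np.array(X)+np.array(c['t']); return [c['cx']+f*p[0]/p[2],c['cy']+f*p[1]/p[2]]
def marks(cam,names,hs):
    for n,z in zip(names,hs):
        for m in nets.mark_of(cam,n)[:2]:
            uv=np.array(m['xy'])*[512,384]; print(cam,n,round(m['conf'],2),uv.round(1),atz(cam,uv,z).round(4))
E
python3 - <<'E'
from h import *
np.set_printoptions(suppress=True,precision=4)
for c in('top','side'):
    im=viewer.grab_frame(c); cv2.imwrite(f'pics/{c}0.png',im[:,:,::-1]); k=viewer.get_calibration(c); print(k)
    marks(c,['rail','carriage','carriage_handle','carriage_face','stop','stop_handle','stop_face','amber_bottle','beaker','pinch_clamp'],[0,0,.115,.085,0,.115,.085,0,0,0])
s=sensors.get_obs(); print(s)
E
```

```text
pics
{'fov_y': 47.3847426991742, 'cx': 253.93225790086245, 'cy': 192.17571945035013, 'R': array([[ 0.0169, -0.9996,  0.0221],
       [-0.9948, -0.019 , -0.0998],
       [ 0.1002, -0.0203, -0.9948]]), 't': array([0.0102, 0.5695, 0.9687])}
top rail 0.78 [274.7 189.6] [ 0.5791 -0.0288  0.    ]
top carriage 0.94 [336.3 180.8] [ 0.6028 -0.174   0.    ]
top carriage_handle 0.93 [350.7 194.1] [ 0.5603 -0.1801  0.115 ]
top carriage_face 0.77 [324.7 200.9] [ 0.5475 -0.1311  0.085 ]
top stop 0.63 [180.8 208.8] [0.5299 0.1894 0.    ]
top stop_handle 0.6 [176.5 228.4] [0.4826 0.1801 0.115 ]
top stop_face 0.74 [188.3 224.3] [0.4922 0.1599 0.085 ]
top amber_bottle 0.66 [207.6 133. ] [0.7109 0.1321 0.    ]
top beaker 0.92 [325.1 103.9] [ 0.7883 -0.1475  0.    ]
top pinch_clamp 0.54 [266.3 257.2] [ 0.4216 -0.0113  0.    ]
{'fov_y': 51.24808002101858, 'cx': 256.2299949818807, 'cy': 198.80681510468222, 'R': array([[-0.9947, -0.1022, -0.0068],
       [-0.0461,  0.5065, -0.861 ],
       [ 0.0914, -0.8561, -0.5086]]), 't': array([0.5833, 0.0796, 0.7796])}
side rail 0.75 [265.6 218.3] [ 0.5687 -0.0235  0.
[... 276 characters left out ...]
3.1] [0.4889 0.1431 0.085 ]
side amber_bottle 0.89 [177.9 265.3] [0.7134 0.1443 0.    ]
side beaker 0.96 [184.7 185.4] [ 0.778  -0.1512  0.    ]
side pinch_clamp 0.66 [337.1 225.5] [ 0.4195 -0.0102 -0.    ]
{'time': 1.1, 'q': array([ 1.5071,  0.3586,  0.0119,  0.    , -1.2241, -0.2881]), 'joint_velocities': array([-0.0002, -0.0011, -0.0002,  0.0011,  0.0003,  0.0016]), 'joint_efforts': array([  0.0015, -58.3003,  29.3664,   6.9417,  -0.0006,   0.    ]), 'position': array([0.2326, 0.6336, 0.4047]), 'ee_rot': array([ 0.9846, -0.175 ,  0.    ,  0.    ]), 'force': array([ 0.0096,  0.1971, -0.014 ]), 'torque': array([ 0.0346, -0.0313,  0.0312]), 'gripper_force': 0.0, 'width': 0.08558749248665676}
```

View pics/top0.png

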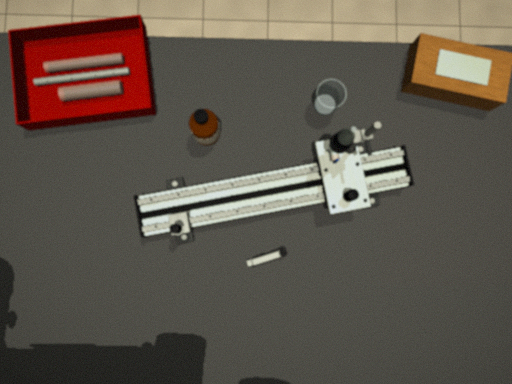

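View pics/side0.png

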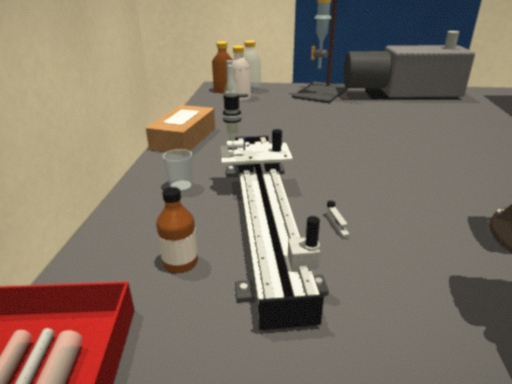

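The top view shows the rail tilted about 11.5° with the carriage handle at (350,194) and the stop knob at (177,228). Both agree with the networks: the two cameras match within 4 mm at z=0.115. The side view shows the same layout with nothing in the way. The line between the handles gives a rail yaw of about 0.204 rad. I'll turn the tool to line up with the rail, then move above the carriage handle.

```bash
python3 -m creep '1 0 0 0 0 0 -0.927;1 0 0 0 0 0 -0.927;1 0 0 0 0 0 -0.927;1 0 0 0 0 0 -0.927;1 0 0 0 0 0 -0.927;1 0.17 0.97 0 0 0 0;1 0.17 0.97 0 0 0 0;1 0.17 0.97 0 0 0 0;1 0.17 0.97 0 0 0 0;1 0.17 0.97 0 0 0 0;1 0.17 0.97 0 0 0 0;1 0.17 0.97 0 0 0 0;1 0.17 0.97 0 0 0 0;1 0.17 0.97 0 0 0 0;1 0.17 0.97 0 0 0 0;1 0.17 0.97 0 0 0 0;1 0.17 0.97 0 0 0 0;1 0.17 0.97 0 0 0 0;1 0.17 0.97 0 0 0 0;1 0.17 0.97 0 0 0 0'
cat >> h.py <<'E'
Y=0.2036
def st():
    s=sensors.get_obs(); q=s['ee_rot']; p=s['position']
    yaw=2*np.arctan2(q[1],q[0]); 
    print('t',round(s['time'],2),'p',p.round(4),'q',q.round(4),'yaw',round(yaw,4),'F',s['force'].round(2),'w',round(s['width'],4),'jt',s['q'].round(2)); return s,p,yaw
def to(X):
    s,p,yaw=st(); d=np.array(X)-p
    # tool x=(cos yaw, sin yaw), tool y=(sin yaw,-cos yaw), z down
    print('units x,y,z',np.round([(d[0]*np.cos(yaw)+d[1]*np.sin(yaw))/.04,(d[0]*np.sin(yaw)-d[1]*np.cos(yaw))/.04,-d[2]/.04],3),'turn z',round(-(Y-yaw)/.12,3))
E
python3 - <<'E'
from h import *
to([.558,-.18,.40])
E
```

```text
time: 2.77
position: [0.4507, 0.0825, 0.4053]
ee_rot: [0.995, 0.102, 0.001, -0.0]
force: [0.1, 0.1, -0.1]
width: 0.0857
gripper_force: 0.0
t 2.77 p [0.4507 0.0825 0.4053] q [ 9.948e-01  1.023e-01  6.000e-04 -3.000e-04] yaw 0.2049 F [ 0.08  0.09 -0.14] w 0.0857 jt [ 0.61 -0.01 -0.44  0.   -1.13  1.16]
units x,y,z [1.291 6.971 0.132] turn z 0.011
```

```bash
python3 -m creep '1 0.18 0.97 0 0 0 0;1 0.18 0.97 0 0 0 0;1 0.18 0.97 0 0 0 0;1 0.18 0.97 0 0 0 0;1 0.18 0.97 0 0 0 0;1 0.18 0.97 0 0 0 0;1 0.18 0.97 0 0 0 0;1 0 0 0.9 0 0 0;1 0 0 0 0 0 0;1 0 0 0 0 0 0'
python3 - <<'E'
from h import *
for c in('top','side'):
    im=viewer.grab_frame(c); cv2.imwrite(f'pics/{c}1.png',cv2.resize(im[60:300,110:430,::-1],None,fx=2.4,fy=2.4))
    marks(c,['carriage_handle','stop_handle','carriage_face','stop_face'],[.115,.115,.085,.085])
to([.558,-.18,.27])
E
```

```text
time: 3.6
position: [0.5545, -0.1718, 0.3673]
ee_rot: [0.995, 0.101, -0.002, -0.0]
force: [0.0, 0.7, 0.7]
width: 0.0854
gripper_force: 0.0
top carriage_handle 0.79 [348.7 193.3] [ 0.5619 -0.1759  0.115 ]
top stop_handle 0.65 [174.3 228.5] [0.4823 0.1846 0.115 ]
top carriage_face 0.54 [326.9 197.9] [ 0.5541 -0.1358  0.085 ]
top stop_face 0.58 [188.8 225.3] [0.4901 0.1588 0.085 ]
side carriage_handle 0.85 [275.4 140.9] [ 0.5591 -0.174   0.115 ]
side stop_handle 0.95 [312.3 232.7] [0.4811 0.1837 0.115 ]
side carriage_face 0.65 [274.9 158.9] [ 0.5577 -0.1406  0.085 ]
side stop_face 0.66 [304.3 236.3] [0.4916 0.1524 0.085 ]
t 4.1 p [ 0.5551 -0.1708  0.3693] q [9.947e-01 1.024e-01 5.000e-04 0.000e+00] yaw 0.2051 F [-0.41  0.15  1.17] w 0.0852 jt [ 0.04  0.23 -0.25  0.   -1.09  1.74]
units x,y,z [0.024 0.239 2.483] turn z 0.013
```

View pics/side1.png

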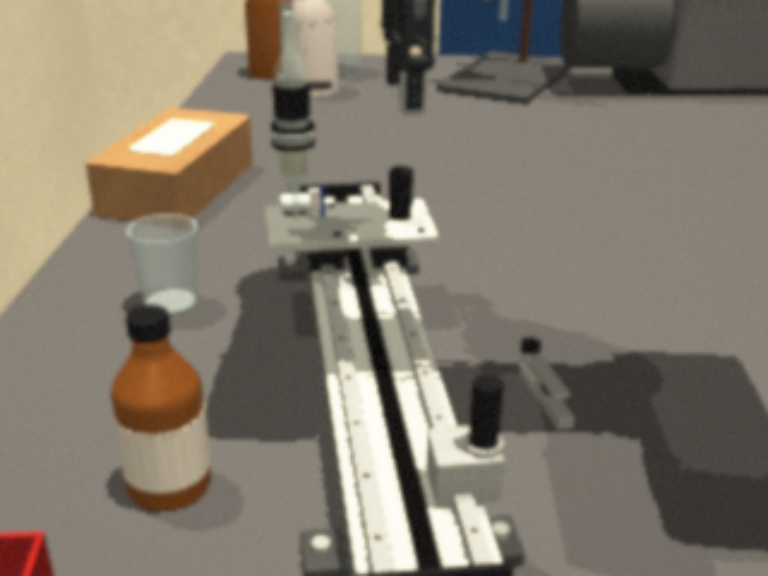

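View pics/top1.png

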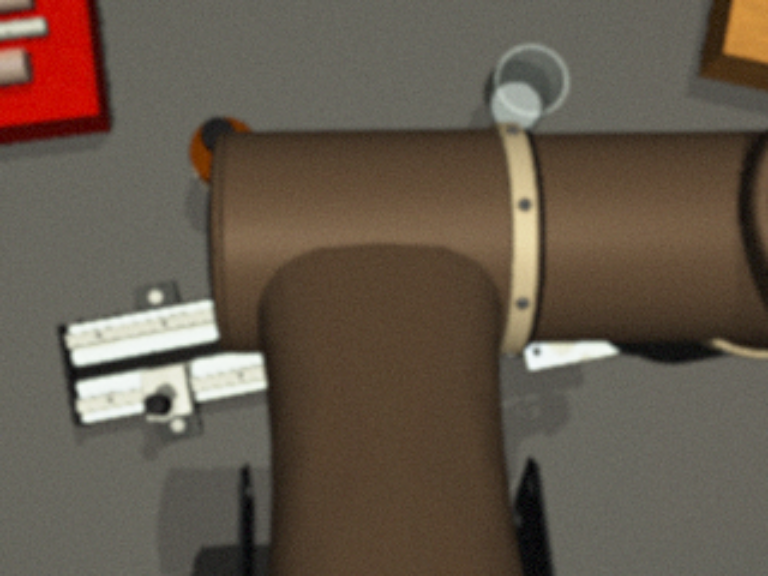

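The side view shows the open gripper above and slightly behind the carriage handle (crop (400,190)), with clear space around it. The top view is blocked by the arm. Descending to grasp the handle.

```bash
python3 -m creep '1 0.07 0.17 0 0 0 0;1 0 0 0.5 0 0 0;1 0 0 0.5 0 0 0;1 0 0 0.5 0 0 0;1 0 0 0.5 0 0 0;1 0 0 0.4 0 0 0;1 0 0 0 0 0 0;1 0 0 0 0 0 0'
python3 - <<'E'
from h import *
im=viewer.grab_frame('side'); cv2.imwrite('pics/side2.png',cv2.resize(im[80:220,190:370,::-1],None,fx=4,fy=4))
to([.559,-.177,.272])
E
```

```text
time: 4.77
position: [0.5593, -0.1777, 0.2722]
ee_rot: [0.995, 0.102, -0.001, 0.0]
force: [0.7, -0.2, 0.4]
width: 0.0852
gripper_force: 0.0
t 4.82 p [ 0.5598 -0.1776  0.2732] q [9.948e-01 1.021e-01 0.000e+00 2.000e-04] yaw 0.2046 F [ 0.71  0.23 -0.07] w 0.0853 jt [ 0.03  0.33 -0.35  0.   -0.88  1.75]
units x,y,z [-0.015 -0.019  0.031] turn z 0.009
```

View pics/side2.png

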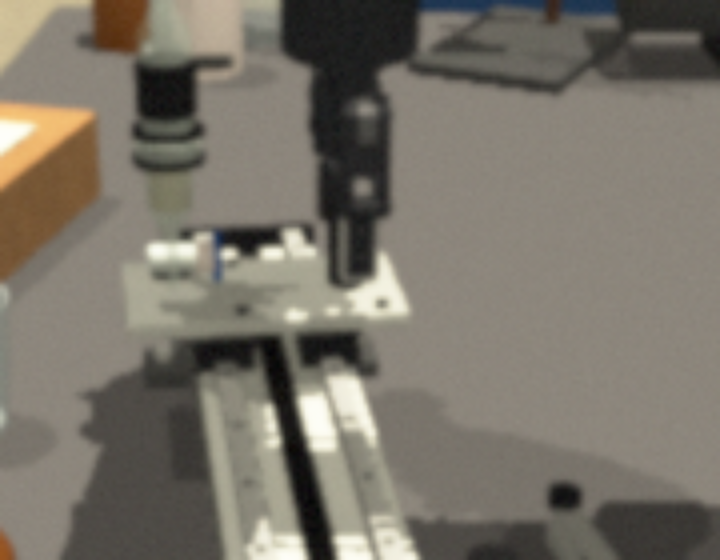

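The picture shows the finger in front of the handle at crop (355,250), in line with it across the rail. Closing now.

```bash
python3 -m creep '0 0 0 0 0 0 0;-0.3 0 0 0 0 0 0;-1 0 0 0 0 0 0;-1 0 0 0 0 0 0;-1 0 0 0 0 0 0;-1 0 0 0 0 0 0;-1 0 0 0 0 0 0;-1 0 0 0 0 0 0;-1 0 0 0 0 0 0;-1 0 0 0 0 0 0'
python3 - <<'E'
from h import *
marks('side',['stop_handle'],[.115])
to([.559,-.177,.272])
E
```

```text
time: 5.65
position: [0.5594, -0.1775, 0.2735]
ee_rot: [0.995, 0.102, 0.0, 0.0]
force: [-1.7, -1.0, 5.4]
width: 0.023
gripper_force: 58.5
side stop_handle 0.78 [312.1 233.3] [0.4814 0.1853 0.115 ]
t 5.7 p [ 0.5594 -0.1775  0.2735] q [9.948e-01 1.021e-01 4.000e-04 2.000e-04] yaw 0.2046 F [-2.4  -0.32  6.09] w 0.0226 jt [ 0.03  0.33 -0.36  0.   -0.88  1.75]
units x,y,z [-0.007 -0.014  0.037] turn z 0.009
```

Gripped firmly (opening 23 mm, 58 N). Sliding through the stretch that must be free.

```bash
cat > chk.py <<'E'
import sys; from h import *
s=sensors.get_obs(); p=s['position'];F=s['force']; u=np.array([-np.sin(.2046),np.cos(.2046)]);v=np.array([u[1],-u[0]])
f=F[:2]@u; print('t %.2f along %.1f lat %.1f mm | Fal %.2f Flat %.2f Fz %.2f w %.4f'%(s['time'],1e3*(p[:2]-[.574,-.026])@u,1e3*(p[:2]-[.574,-.026])@v,f,F[:2]@v,F[2],s['width']))
lim=float(sys.argv[1]) if len(sys.argv)>1 else 99
sys.exit(abs(f)>lim)
E
python3 chk.py
python3 -m creep '-1 0 -0.03 0 0 0 0;-1 0 -0.06 0 0 0 0;-1 0 -0.1 0 0 0 0;-1 0 -0.1 0 0 0 0;-1 0 -0.1 0 0 0 0;-1 0 -0.1 0 0 0 0;-1 0 -0.1 0 0 0 0;-1 0 -0.1 0 0 0 0;-1 0 -0.1 0 0 0 0;-1 0 -0.1 0 0 0 0'>/dev/null; python3 chk.py 8 &&
python3 -m creep '-1 0 -0.1 0 0 0 0;-1 0 -0.1 0 0 0 0;-1 0 -0.1 0 0 0 0;-1 0 -0.1 0 0 0 0;-1 0 -0.1 0 0 0 0;-1 0 -0.1 0 0 0 0;-1 0 -0.06 0 0 0 0;-1 0 -0.03 0 0 0 0;-1 0 -0.03 0 0 0 0;-1 0 -0.03 0 0 0 0'>/dev/null; python3 chk.py 8 && 
python3 -m creep '-1 0 -0.025 0 0 0 0;-1 0 -0.025 0 0 0 0'>/dev/null; python3 chk.py 8 && 
python3 -m creep '-1 0 -0.025 0 0 0 0;-1 0 -0.025 0 0 0 0'>/dev/null; python3 chk.py 8
```

```text
t 5.70 along -145.4 lat -45.1 mm | Fal 0.18 Flat -2.41 Fz 6.09 w 0.0226
t 6.53 along -109.8 lat -45.1 mm | Fal -2.45 Flat -1.75 Fz 5.38 w 0.0226
t 6.53 along -109.8 lat -45.1 mm | Fal -2.45 Flat -1.75 Fz 5.38 w 0.0226
t 6.53 along -109.8 lat -45.1 mm | Fal -2.45 Flat -1.75 Fz 5.38 w 0.0226
t 6.53 along -109.8 lat -45.1 mm | Fal -2.45 Flat -1.75 Fz 5.38 w 0.0226False
False
False
False
False
```

```bash
sed -i 's/sys.exit(.*/sys.exit(int(abs(f)>lim))/' chk.py
python3 -m creep '-1 0 -0.1 0 0 0 0;-1 0 -0.1 0 0 0 0;-1 0 -0.1 0 0 0 0;-1 0 -0.1 0 0 0 0;-1 0 -0.1 0 0 0 0;-1 0 -0.1 0 0 0 0;-1 0 -0.06 0 0 0 0;-1 0 -0.03 0 0 0 0;-1 0 -0.03 0 0 0 0;-1 0 -0.03 0 0 0 0'>/dev/null; python3 chk.py 5 && 
python3 -m creep '-1 0 -0.025 0 0 0 0;-1 0 -0.025 0 0 0 0'>/dev/null; python3 chk.py 5 && 
python3 -m creep '-1 0 -0.025 0 0 0 0;-1 0 -0.025 0 0 0 0'>/dev/null; python3 chk.py 5
```

```text
t 7.37 along -79.8 lat -45.1 mm | Fal -3.13 Flat -1.65 Fz 4.89 w 0.0228
t 7.53 along -77.9 lat -45.1 mm | Fal -1.78 Flat -2.53 Fz 5.77 w 0.0228
t 7.70 along -75.9 lat -45.1 mm | Fal -0.99 Flat -2.14 Fz 5.28 w 0.0229
```

```bash
python3 -m creep '-1 0 -0.05 0 0 0 0;-1 0 -0.05 0 0 0 0;-1 0 -0.05 0 0 0 0;-1 0 -0.05 0 0 0 0;-1 0 -0.05 0 0 0 0;-1 0 -0.05 0 0 0 0;-1 0 -0.05 0 0 0 0;-1 0 -0.05 0 0 0 0;-1 0 -0.025 0 0 0 0;-1 0 -0.025 0 0 0 0'>/dev/null; python3 chk.py 4.3 &&
python3 -m creep '-1 0 -0.025 0 0 0 0;-1 0 -0.025 0 0 0 0;-1 0 -0.025 0 0 0 0'>/dev/null && python3 chk.py 4.3 && 
python3 -m creep '-1 0 -0.025 0 0 0 0;-1 0 -0.025 0 0 0 0;-1 0 -0.025 0 0 0 0'>/dev/null && python3 chk.py 4.3 && 
python3 -m creep '-1 0 -0.025 0 0 0 0;-1 0 -0.025 0 0 0 0;-1 0 -0.025 0 0 0 0'>/dev/null && python3 chk.py 4.3 && 
python3 -m creep '-1 0 -0.025 0 0 0 0;-1 0 -0.025 0 0 0 0;-1 0 -0.025 0 0 0 0'>/dev/null && python3 chk.py 4.3 && 
python3 -m creep '-1 0 -0.025 0 0 0 0;-1 0 -0.025 0 0 0 0;-1 0 -0.025 0 0 0 0'>/dev/null && python3 chk.py 4.3 && 
python3 -m creep '-1 0 -0.025 0 0 0 0;-1 0 -0.025 0 0 0 0;-1 0 -0.025 0 0 0 0'>/dev/null && python3 chk.py 4.3 && 
python3 -m creep '-1 0 -0.025 0 0 0 0;-1 0 -0.025 0 0 0 0;-1 0 -0.025 0 0 0 0'>/dev/null && python3 chk.py 4.3 && 
python3 -m creep '-1 0 -0.025 0 0 0 0;-1 0 -0.025 0 0 0 0;-1 0 -0.025 0 0 0 0'>/dev/null && python3 chk.py 4.3 && 
python3 -m creep '-1 0 -0.025 0 0 0 0;-1 0 -0.025 0 0 0 0;-1 0 -0.025 0 0 0 0'>/dev/null && python3 chk.py 4.3
```

```text
t 8.53 along -57.8 lat -45.1 mm | Fal -2.26 Flat -1.81 Fz 5.85 w 0.0225
t 8.78 along -54.9 lat -45.1 mm | Fal -2.60 Flat -1.81 Fz 6.87 w 0.0229
t 9.03 along -51.9 lat -45.1 mm | Fal -3.01 Flat -1.17 Fz 5.72 w 0.0227
t 9.28 along -48.9 lat -45.1 mm | Fal -2.57 Flat -1.11 Fz 7.13 w 0.0231
t 9.53 along -45.9 lat -45.1 mm | Fal -2.14 Flat -2.49 Fz 5.78 w 0.0222
t 9.78 along -42.9 lat -45.1 mm | Fal -2.17 Flat -1.87 Fz 6.82 w 0.0225
t 10.03 along -39.9 lat -45.1 mm | Fal -2.15 Flat -1.27 Fz 6.39 w 0.0228
t 10.28 along -36.9 lat -45.1 mm | Fal -1.25 Flat -2.13 Fz 6.80 w 0.0227
t 10.53 along -33.9 lat -45.1 mm | Fal -1.77 Flat -1.48 Fz 5.38 w 0.0225
t 10.78 along -30.9 lat -45.1 mm | Fal -2.11 Flat -2.54 Fz 5.96 w 0.0227
```

```bash
python3 -m creep '-1 0 -0.025 0 0 0 0;-1 0 -0.025 0 0 0 0;-1 0 -0.025 0 0 0 0'>/dev/null && python3 chk.py 4.3 && 
python3 -m creep '-1 0 -0.025 0 0 0 0;-1 0 -0.025 0 0 0 0;-1 0 -0.025 0 0 0 0'>/dev/null && python3 chk.py 4.3 && 
python3 -m creep '-1 0 -0.025 0 0 0 0;-1 0 -0.025 0 0 0 0;-1 0 -0.025 0 0 0 0'>/dev/null && python3 chk.py 4.3 && 
python3 -m creep '-1 0 -0.025 0 0 0 0;-1 0 -0.025 0 0 0 0;-1 0 -0.025 0 0 0 0'>/dev/null && python3 chk.py 4.3 && 
python3 -m creep '-1 0 -0.025 0 0 0 0;-1 0 -0.025 0 0 0 0;-1 0 -0.025 0 0 0 0'>/dev/null && python3 chk.py 4.3 && 
python3 -m creep '-1 0 -0.025 0 0 0 0;-1 0 -0.025 0 0 0 0;-1 0 -0.025 0 0 0 0'>/dev/null && python3 chk.py 4.3 && 
python3 -m creep '-1 0 -0.025 0 0 0 0;-1 0 -0.025 0 0 0 0;-1 0 -0.025 0 0 0 0'>/dev/null && python3 chk.py 4.3 && 
python3 -m creep '-1 0 -0.025 0 0 0 0;-1 0 -0.025 0 0 0 0;-1 0 -0.025 0 0 0 0'>/dev/null && python3 chk.py 4.3 && 
python3 -m creep '-1 0 -0.025 0 0 0 0;-1 0 -0.025 0 0 0 0;-1 0 -0.025 0 0 0 0'>/dev/null && python3 chk.py 4.3 && 
python3 -m creep '-1 0 -0.025 0 0 0 0;-1 0 -0.025 0 0 0 0;-1 0 -0.025 0 0 0 0'>/dev/null && python3 chk.py 4.3 && 
python3 -m creep '-1 0 -0.025 0 0 0 0;-1 0 -0.025 0 0 0 0;-1 0 -0.025 0 0 0 0'>/dev/null && python3 chk.py 4.3 && 
python3 -m creep '-1 0 -0.025 0 0 0 0;-1 0 -0.025 0 0 0 0;-1 0 -0.025 0 0 0 0'>/dev/null && python3 chk.py 4.3
```

```text
t 11.03 along -27.9 lat -45.1 mm | Fal -1.89 Flat -1.32 Fz 7.02 w 0.0225
t 11.28 along -24.9 lat -45.1 mm | Fal -2.91 Flat -2.00 Fz 5.48 w 0.0227
t 11.53 along -21.9 lat -45.1 mm | Fal -2.79 Flat -2.03 Fz 6.01 w 0.0231
t 11.78 along -18.9 lat -45.2 mm | Fal -2.94 Flat -2.34 Fz 6.74 w 0.0227
t 12.03 along -15.9 lat -45.1 mm | Fal -2.85 Flat -2.26 Fz 6.36 w 0.0230
t 12.28 along -12.9 lat -45.2 mm | Fal -2.27 Flat -1.35 Fz 5.78 w 0.0227
t 12.53 along -9.9 lat -45.1 mm | Fal -1.44 Flat -0.74 Fz 6.68 w 0.0231
t 12.78 along -6.9 lat -45.2 mm | Fal -2.30 Flat -1.87 Fz 6.53 w 0.0224
t 13.03 along -3.8 lat -45.1 mm | Fal -1.68 Flat -1.59 Fz 6.29 w 0.0226
t 13.28 along -0.9 lat -45.2 mm | Fal -1.96 Flat -1.66 Fz 6.60 w 0.0227
t 13.53 along 2.1 lat -45.2 mm | Fal -1.37 Flat -1.59 Fz 6.09 w 0.0229
t 13.78 along 5.1 lat -45.2 mm | Fal -2.80 Flat -2.64 Fz 6.48 w 0.0228
```

```bash
python3 -m creep '-1 0 -0.025 0 0 0 0;-1 0 -0.025 0 0 0 0;-1 0 -0.025 0 0 0 0'>/dev/null && python3 chk.py 4.3 && 
python3 -m creep '-1 0 -0.025 0 0 0 0;-1 0 -0.025 0 0 0 0;-1 0 -0.025 0 0 0 0'>/dev/null && python3 chk.py 4.3 && 
python3 -m creep '-1 0 -0.025 0 0 0 0;-1 0 -0.025 0 0 0 0;-1 0 -0.025 0 0 0 0'>/dev/null && python3 chk.py 4.3 && 
python3 -m creep '-1 0 -0.025 0 0 0 0;-1 0 -0.025 0 0 0 0;-1 0 -0.025 0 0 0 0'>/dev/null && python3 chk.py 4.3 && 
python3 -m creep '-1 0 -0.025 0 0 0 0;-1 0 -0.025 0 0 0 0;-1 0 -0.025 0 0 0 0'>/dev/null && python3 chk.py 4.3 && 
python3 -m creep '-1 0 -0.025 0 0 0 0;-1 0 -0.025 0 0 0 0;-1 0 -0.025 0 0 0 0'>/dev/null && python3 chk.py 4.3 && 
python3 -m creep '-1 0 -0.025 0 0 0 0;-1 0 -0.025 0 0 0 0;-1 0 -0.025 0 0 0 0'>/dev/null && python3 chk.py 4.3 && 
python3 -m creep '-1 0 -0.025 0 0 0 0;-1 0 -0.025 0 0 0 0;-1 0 -0.025 0 0 0 0'>/dev/null && python3 chk.py 4.3 && 
python3 -m creep '-1 0 -0.025 0 0 0 0;-1 0 -0.025 0 0 0 0;-1 0 -0.025 0 0 0 0'>/dev/null && python3 chk.py 4.3 && 
python3 -m creep '-1 0 -0.025 0 0 0 0;-1 0 -0.025 0 0 0 0;-1 0 -0.025 0 0 0 0'>/dev/null && python3 chk.py 4.3 && 
python3 -m creep '-1 0 -0.025 0 0 0 0;-1 0 -0.025 0 0 0 0;-1 0 -0.025 0 0 0 0'>/dev/null && python3 chk.py 4.3 && 
python3 -m creep '-1 0 -0.025 0 0 0 0;-1 0 -0.025 0 0 0 0;-1 0 -0.025 0 0 0 0'>/dev/null && python3 chk.py 4.3
```

```text
t 14.03 along 8.1 lat -45.2 mm | Fal -2.73 Flat -2.42 Fz 7.08 w 0.0229
t 14.28 along 11.1 lat -45.2 mm | Fal -2.23 Flat -0.86 Fz 6.60 w 0.0224
t 14.53 along 14.1 lat -45.2 mm | Fal -2.25 Flat -3.14 Fz 6.04 w 0.0228
t 14.78 along 17.1 lat -45.2 mm | Fal -2.64 Flat -2.26 Fz 7.00 w 0.0226
t 15.03 along 20.1 lat -45.2 mm | Fal -1.65 Flat -2.01 Fz 6.82 w 0.0223
t 15.28 along 23.1 lat -45.2 mm | Fal -1.88 Flat -2.75 Fz 6.81 w 0.0225
t 15.53 along 26.1 lat -45.2 mm | Fal -1.97 Flat -3.35 Fz 7.16 w 0.0228
t 15.78 along 29.1 lat -45.2 mm | Fal -1.96 Flat -2.38 Fz 7.15 w 0.0231
t 16.03 along 32.1 lat -45.2 mm | Fal -2.41 Flat -2.84 Fz 6.30 w 0.0224
t 16.28 along 35.1 lat -45.2 mm | Fal -2.19 Flat -2.74 Fz 7.48 w 0.0230
t 16.53 along 38.0 lat -45.2 mm | Fal -4.40 Flat -2.05 Fz 6.15 w 0.0229
```

Drag is starting to rise. I'll take four 1 mm steps to fit the onset, with a guard at 8 N.

```bash
python3 -m creep '-1 0 -0.025 0 0 0 0'>/dev/null && python3 chk.py 8 && 
python3 -m creep '-1 0 -0.025 0 0 0 0'>/dev/null && python3 chk.py 8 && 
python3 -m creep '-1 0 -0.025 0 0 0 0'>/dev/null && python3 chk.py 8 && 
python3 -m creep '-1 0 -0.025 0 0 0 0'>/dev/null && python3 chk.py 8
```

```text
t 16.62 along 38.9 lat -45.2 mm | Fal -5.29 Flat -2.29 Fz 6.57 w 0.0228
t 16.70 along 39.8 lat -45.2 mm | Fal -5.90 Flat -1.24 Fz 5.73 w 0.0224
t 16.78 along 40.7 lat -45.2 mm | Fal -6.23 Flat -1.32 Fz 6.18 w 0.0227
t 16.87 along 41.6 lat -45.2 mm | Fal -7.79 Flat -0.46 Fz 5.77 w 0.0229
```

Fit: free drag is 2.2 N and the binding starts at about 36.1 mm, so the target is 21.1 mm. Drawing back.

```bash
python3 -m creep '-1 0 0.025 0 0 0 0;-1 0 0.05 0 0 0 0;-1 0 0.06 0 0 0 0;-1 0 0.06 0 0 0 0;-1 0 0.06 0 0 0 0;-1 0 0.06 0 0 0 0;-1 0 0.06 0 0 0 0;-1 0 0.06 0 0 0 0;-1 0 0.05 0 0 0 0;-1 0 0.03 0 0 0 0;-1 0 0 0 0 0 0;-1 0 0 0 0 0 0;-1 0 0 0 0 0 0'>/dev/null && python3 chk.py
```

```text
t 17.95 along 21.7 lat -45.2 mm | Fal -0.77 Flat -2.39 Fz 7.47 w 0.0232
```

```bash
python3 -m creep '-1 0 0.015 0 0 0 0;-1 0 0 0 0 0 0;-1 0 0 0 0 0 0'>/dev/null; python3 chk.py; python3 -m creep '0.2 0 0 0 0 0 0;0.2 0 0 0 0 0 0;0.5 0 0 0 0 0 0;0.5 0 0 0 0 0 0;0.5 0 0 0 0 0 0;0.5 0 0 0 0 0 0;0.5 0 0 -0.3 0 0 0;0.5 0 0 -0.5 0 0 0;0.5 0 0 -0.5 0 0 0;0.5 0 0 -0.5 0 0 0;0.5 0 0 -0.5 0 0 0;0.5 0 0 0 0 0 0'; python3 chk.py
python3 - <<'E'
from h import *
viewer.grab_frame('side'); marks('side',['carriage_handle','stop_handle'],[.115]*2)
viewer.grab_frame('top'); marks('top',['carriage_handle','stop_handle'],[.115]*2)
to([.4825,.1835,.36])
E
```

```text
t 18.20 along 21.2 lat -45.2 mm | Fal 1.08 Flat -3.88 Fz 8.32 w 0.0226
time: 19.2
position: [0.5265, -0.0143, 0.3688]
ee_rot: [0.995, 0.102, 0.003, -0.0]
force: [0.9, -0.1, 1.0]
width: 0.0641
gripper_force: 0.0
t 19.20 along 21.1 lat -44.1 mm | Fal -0.30 Flat 0.88 Fz 0.98 w 0.0641
side carriage_handle 0.93 [288.9 175.9] [ 0.5225 -0.0011  0.115 ]
side stop_handle 0.93 [311.6 235.8] [0.4823 0.1919 0.115 ]
t 19.5 p [ 0.5252 -0.0145  0.3637] q [ 9.948e-01  1.020e-01 -8.000e-04  1.000e-04] yaw 0.2043 F [0.59 0.61 0.25] w 0.0644 jt [ 0.35  0.15 -0.37 -0.   -1.05  1.43]
units x,y,z [-0.041 -5.063  0.094] turn z 0.006
```

```bash
python3 -m creep '0.5 -0.02 -0.4 0 0 0 0;0.5 -0.02 -0.8 0 0 0 0;0.5 0 -0.8 0 0 0 0;0.5 0 -0.8 0 0 0 0;0.5 0 -0.8 0 0 0 0;0.5 0 -0.8 0 0 0 0;0.5 0 -0.5 0 0 0 0;0.5 0 -0.2 0 0 0 0;0.5 0 0 0 0 0 0;0.5 0 0 0 0 0 0'>/dev/null; python3 chk.py
python3 - <<'E'
from h import *
im=viewer.grab_frame('side'); cv2.imwrite('pics/side3.png',cv2.resize(im[90:330,140:400,::-1],None,fx=2.5,fy=2.5)); marks('side',['carriage_handle','stop_handle'],[.115]*2)
viewer.grab_frame('top'); marks('top',['carriage_handle','stop_handle'],[.115]*2)
E
```

```text
t 20.33 along 225.3 lat -46.9 mm | Fal -0.13 Flat -0.04 Fz 0.16 w 0.0640
side carriage_handle 0.86 [288.7 175.2] [ 0.523  -0.0041  0.115 ]
side stop_handle 0.57 [311.  231.4] [0.4831 0.1804 0.115 ]
top carriage_handle 0.83 [268.7 210.3] [ 0.5233 -0.009   0.115 ]
top stop_handle 0.57 [177.7 228.4] [0.4827 0.1776 0.115 ]
```

View pics/side3.png

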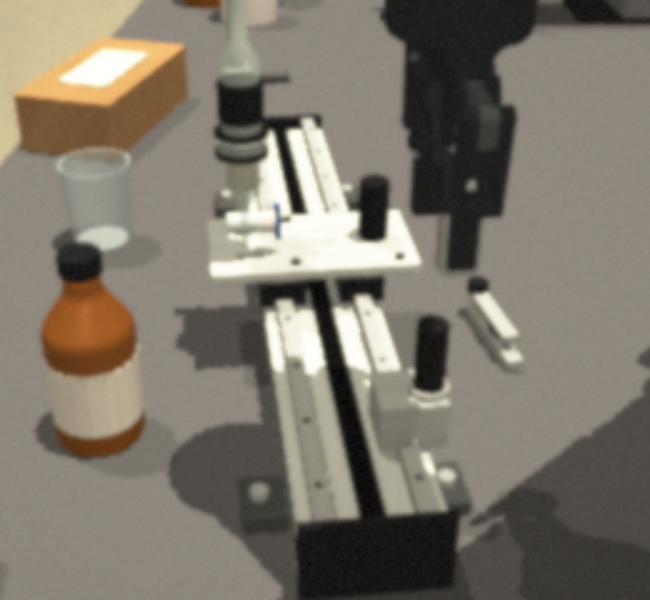

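The picture shows the gripper above the stop knob (crop (432,355)). The carriage at (315,245) stands well short of the stop, and the bystanders are undisturbed. Descending with a partial opening and gripping.

```bash
python3 -m creep '0.5 0 0.07 0.3 0 0 0;0.5 0 0 0.5 0 0 0;0.5 0 0 0.5 0 0 0;0.5 0 0 0.5 0 0 0;0.5 0 0 0.4 0 0 0;0.5 0 0 0.07 0 0 0;0.5 0 0 0 0 0 0;0.5 0 0 0 0 0 0'; python3 chk.py 6 && python3 -m creep '0 0 0 0 0 0 0;-0.3 0 0 0 0 0 0;-0.4 0 0 0 0 0 0;-0.5 0 0 0 0 0 0;-1 0 0 0 0 0 0;-1 0 0 0 0 0 0;-1 0 0 0 0 0 0;-1 0 0 0 0 0 0;-1 0 0 0 0 0 0;-1 0 0 0 0 0 0;-1 0 0 0 0 0 0'; python3 chk.py
```

```text
time: 21.3
position: [0.4835, 0.1822, 0.2746]
ee_rot: [0.995, 0.102, 0.0, -0.0]
force: [-0.2, 0.9, 0.4]
width: 0.0639
gripper_force: 0.0
t 21.30 along 222.3 lat -46.3 mm | Fal 0.90 Flat -0.07 Fz 0.41 w 0.0639
time: 22.22
position: [0.4832, 0.1823, 0.2747]
ee_rot: [0.995, 0.102, 0.0, -0.0]
force: [-2.5, -0.4, 7.0]
width: 0.0187
gripper_force: 58.3
t 22.22 along 222.4 lat -46.6 mm | Fal 0.12 Flat -2.54 Fz 7.05 w 0.0187
```

Expected contact is at 21.1+69 ≈ 90 mm. Sliding to about 112 mm, then creeping.

```bash
python3 -m creep '-1 0 0.05 0 0 0 0;-1 0 0.1 0 0 0 0;-1 0 0.15 0 0 0 0;-1 0 0.15 0 0 0 0;-1 0 0.15 0 0 0 0;-1 0 0.15 0 0 0 0;-1 0 0.15 0 0 0 0;-1 0 0.15 0 0 0 0;-1 0 0.15 0 0 0 0;-1 0 0.15 0 0 0 0'>/dev/null; python3 chk.py 8 && 
python3 -m creep '-1 0 0.15 0 0 0 0;-1 0 0.15 0 0 0 0;-1 0 0.15 0 0 0 0;-1 0 0.15 0 0 0 0;-1 0 0.15 0 0 0 0;-1 0 0.15 0 0 0 0;-1 0 0.15 0 0 0 0;-1 0 0.15 0 0 0 0;-1 0 0.1 0 0 0 0;-1 0 0.05 0 0 0 0;-1 0 0.025 0 0 0 0;-1 0 0.025 0 0 0 0;-1 0 0.025 0 0 0 0'>/dev/null; python3 chk.py 4.5 &&
python3 -m creep '-1 0 0.025 0 0 0 0;-1 0 0.025 0 0 0 0'>/dev/null; python3 chk.py 4.5 &&
python3 -m creep '-1 0 0.025 0 0 0 0;-1 0 0.025 0 0 0 0'>/dev/null; python3 chk.py 4.5
```

```text
t 23.05 along 168.6 lat -46.6 mm | Fal 4.32 Flat -2.55 Fz 6.83 w 0.0187
t 24.13 along 111.7 lat -46.6 mm | Fal 3.62 Flat -2.42 Fz 6.45 w 0.0187
t 24.30 along 109.7 lat -46.6 mm | Fal 3.79 Flat -2.27 Fz 5.87 w 0.0184
t 24.47 along 107.8 lat -46.6 mm | Fal 3.03 Flat -2.60 Fz 6.09 w 0.0186
```

Run:
```python
from h import *
im=viewer.grab_frame('side'); cv2.imwrite('pics/side4.png',cv2.resize(im[120:260,200:380,::-1],None,fx=4,fy=4));
```

```text
(no output)
```

View pics/side4.png

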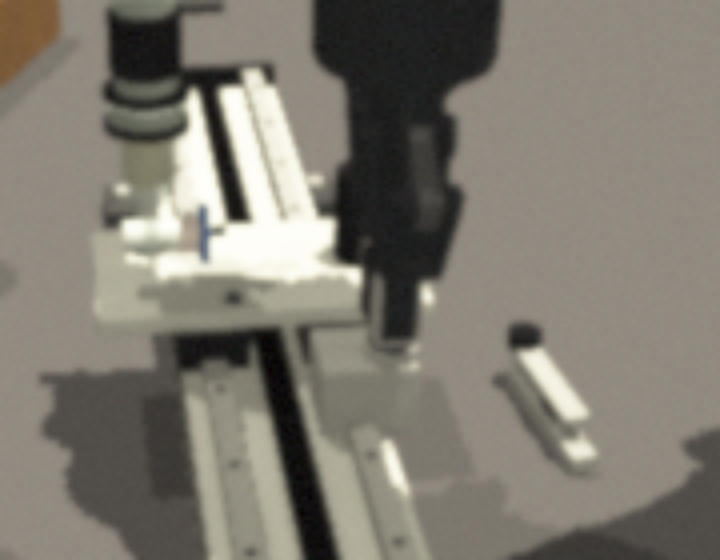

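The stop is now close in front of the carriage (block at about crop (395,400)), with the fingers clear of the carriage handle. Creeping up with a force guard.

```bash
python3 -m creep '-1 0 0.025 0 0 0 0;-1 0 0.025 0 0 0 0'>/dev/null; python3 chk.py 4.8 &&
python3 -m creep '-1 0 0.025 0 0 0 0;-1 0 0.025 0 0 0 0'>/dev/null; python3 chk.py 4.8 &&
python3 -m creep '-1 0 0.025 0 0 0 0;-1 0 0.025 0 0 0 0'>/dev/null; python3 chk.py 4.8 &&
python3 -m creep '-1 0 0.025 0 0 0 0;-1 0 0.025 0 0 0 0'>/dev/null; python3 chk.py 4.8 &&
python3 -m creep '-1 0 0.025 0 0 0 0;-1 0 0.025 0 0 0 0'>/dev/null; python3 chk.py 4.8 &&
python3 -m creep '-1 0 0.025 0 0 0 0;-1 0 0.025 0 0 0 0'>/dev/null; python3 chk.py 4.8 &&
python3 -m creep '-1 0 0.015 0 0 0 0;-1 0 0.015 0 0 0 0'>/dev/null; python3 chk.py 4.8
```

```text
t 24.68 along 105.8 lat -46.5 mm | Fal 3.47 Flat -1.93 Fz 6.45 w 0.0189
t 24.85 along 103.7 lat -46.6 mm | Fal 3.34 Flat -1.84 Fz 6.20 w 0.0186
t 25.02 along 101.7 lat -46.6 mm | Fal 3.35 Flat -1.67 Fz 6.26 w 0.0189
t 25.18 along 99.7 lat -46.6 mm | Fal 3.31 Flat -1.61 Fz 7.07 w 0.0185
t 25.35 along 97.8 lat -46.5 mm | Fal 3.50 Flat -2.18 Fz 6.57 w 0.0185
t 25.52 along 95.7 lat -46.6 mm | Fal 3.48 Flat -2.55 Fz 6.07 w 0.0190
t 25.68 along 94.5 lat -46.6 mm | Fal 3.05 Flat -2.19 Fz 6.10 w 0.0186
```

```bash
python3 -m creep '-1 0 0.015 0 0 0 0;-1 0 0.015 0 0 0 0'>/dev/null; python3 chk.py 4.6 &&
python3 -m creep '-1 0 0.0125 0 0 0 0;-1 0 0.0125 0 0 0 0'>/dev/null; python3 chk.py 4.6 &&
python3 -m creep '-1 0 0.0125 0 0 0 0'>/dev/null && python3 chk.py 4.6 &&
python3 -m creep '-1 0 0.0125 0 0 0 0'>/dev/null && python3 chk.py 4.6 &&
python3 -m creep '-1 0 0.0125 0 0 0 0'>/dev/null && python3 chk.py 4.6 &&
python3 -m creep '-1 0 0.0125 0 0 0 0'>/dev/null && python3 chk.py 4.6 &&
python3 -m creep '-1 0 0.0125 0 0 0 0'>/dev/null && python3 chk.py 4.6 &&
python3 -m creep '-1 0 0.0125 0 0 0 0'>/dev/null && python3 chk.py 4.6 &&
python3 -m creep '-1 0 0.0125 0 0 0 0'>/dev/null && python3 chk.py 4.6 &&
python3 -m creep '-1 0 0.0125 0 0 0 0'>/dev/null && python3 chk.py 4.6
```

```text
t 25.85 along 93.3 lat -46.6 mm | Fal 3.33 Flat -1.77 Fz 6.66 w 0.0190
t 26.02 along 92.4 lat -46.5 mm | Fal 2.77 Flat -2.60 Fz 5.50 w 0.0187
t 26.10 along 91.9 lat -46.6 mm | Fal 2.59 Flat -1.41 Fz 6.42 w 0.0185
t 26.18 along 91.4 lat -46.5 mm | Fal 3.02 Flat -2.13 Fz 5.57 w 0.0184
t 26.27 along 90.9 lat -46.5 mm | Fal 1.53 Flat -2.64 Fz 6.03 w 0.0189
t 26.35 along 90.4 lat -46.5 mm | Fal 3.87 Flat -2.14 Fz 6.27 w 0.0185
t 26.43 along 89.9 lat -46.6 mm | Fal 4.49 Flat -2.94 Fz 6.41 w 0.0188
t 26.52 along 89.5 lat -46.5 mm | Fal 5.11 Flat -2.10 Fz 6.40 w 0.0186
```

Contact is where expected (about 90 mm). One small confirming step, then release and lift away.

```bash
python3 -m creep '-1 0 0.0075 0 0 0 0'>/dev/null; python3 chk.py;  python3 -m creep '-1 0 0 0 0 0 0;-1 0 0 0 0 0 0'>/dev/null; python3 chk.py
python3 -m creep '-0.4 0 0 0 0 0 0;-0.3 0 0 0 0 0 0;-0.1 0 0 0 0 0 0;-0.1 0 0 0 0 0 0;-0.1 0 0 0 0 0 0;-0.1 0 0 0 0 0 0'; python3 chk.py
```

```text
t 26.60 along 89.2 lat -46.5 mm | Fal 4.77 Flat -2.01 Fz 6.26 w 0.0187
t 26.77 along 89.2 lat -46.6 mm | Fal 4.66 Flat -2.77 Fz 5.80 w 0.0185
time: 27.27
position: [0.5102, 0.0513, 0.2738]
ee_rot: [0.995, 0.102, -0.0, 0.0]
force: [-0.1, 0.2, -0.6]
width: 0.039
gripper_force: 0.0
t 27.27 along 88.6 lat -46.8 mm | Fal 0.19 Flat -0.04 Fz -0.57 w 0.0390
```

```bash
python3 -m creep '-0.1 0 0 -0.3 0 0 0;-0.1 0 0 -0.6 0 0 0;-0.1 0 0 -0.8 0 0 0;-0.1 0 0 -0.8 0 0 0;-0.1 0 0 -0.8 0 0 0;-0.1 -0.8 0 -0.3 0 0 0;-0.1 -0.8 0 0 0 0 0;-0.1 -0.5 0 0 0 0 0;-0.1 0 0 0 0 0 0;-0.1 0 0 0 0 0 0'
python3 - <<'E'
from h import *
im=viewer.grab_frame('side'); cv2.imwrite('pics/side5.png',cv2.resize(im[120:260,180:360,::-1],None,fx=4,fy=4)); marks('side',['carriage_handle','stop_handle'],[.115]*2)
E
```

```text
time: 28.1
position: [0.4271, 0.034, 0.4186]
ee_rot: [0.995, 0.102, 0.001, -0.0]
force: [0.6, 0.7, -0.1]
width: 0.0386
gripper_force: 0.0
side carriage_handle 0.93 [286.8 173.6] [ 0.5269 -0.0105  0.115 ]
side stop_handle 0.76 [293.4 191.2] [0.5126 0.058  0.115 ]
side stop_handle 0.5 [183.  184.6] [0.7169 0.0515 0.115 ]
```

View pics/side5.png

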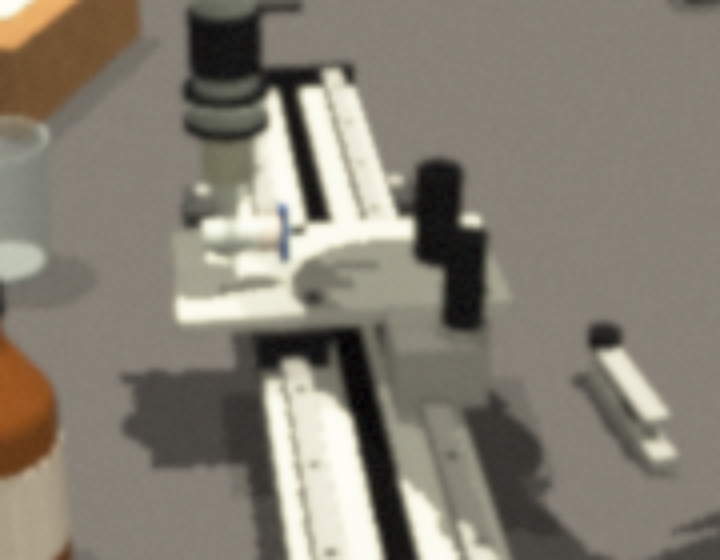

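The stop block (crop (437,350)) sits flush against the carriage plate edge. The handles measure about 69 mm apart, the gripper is clear, and the bystanders are in place.

```bash
python3 -c "
from plant import robot; print(robot.sign_off())"
```

```text
the job is handed in; nothing more can be done
None
```

The job is handed in: I felt the binding start about 36 mm past the rail's middle, went in about 6 mm, drew the carriage back to stand about 15–16 mm short of it, and slid the stop up until it touched (that contact may have nudged the carriage back by up to about 1 mm), with the surrounding things left alone.

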